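Put the compressed-air filter on bypass

ROBOT

A 6-joint arm with a two-finger parallel gripper is mounted at the origin on the work surface. World frame = base frame: x ahead of the robot, y to its left, z up, the work surface at z = 0. Lengths are in m, angles in degrees, forces in N, time in s.
With the tool pointing down it reaches from about 0.4 to 0.825 m from the base axis. Payload 7 kg.
Tool frame: the origin (TCP) lies between the finger pads; the fingertips stand 19 mm ahead of it and the grasp point (between the pads) is the TCP; x points along the fingers, y is the direction in which the jaws open and shut, and the axes are right-handed (so a half turn about x gives the same grasp; the last joint's range is limited). The gripper opens to 88 mm and grips with 3 to 60 N. Pads are 19 mm wide; open, the fingers measure 130 mm over their backs; the gripper's body (78 mm by 193 mm) begins 47 mm behind the grasp point.
Start: joints at [89.559, 20.546, 0.682, 0, -70.136, -16.507], TCP at [0.197, 0.646, 0.246] pointing down, gripper open.
Joint ranges: [-176.03, 176.03], [-82.01, 121.73], [-58.28, 71.71], [-173.87, 95.51], [-174.79, -0.11], [-173.66, 173.66]. Speed limits (degrees/s): [136.94, 136.94, 172.46, 180, 180, 180].

INTERFACE

Orientations are given as [roll, pitch, yaw] about the fixed x, y, z axes, in that order (R = Rz(yaw) Ry(pitch) Rx(roll)).
In Python, from plant import r gives the robot as it stands.
- The arm moves only by the tool send_rows, never from a script. Its argument "plan" is a list of rows, each a list of 2 entries, a list of its own where there are three numbers: the shift along the tool's x, y, z scaled (see below), then the turn, a rotation vector about the tool's x, y, z scaled (see below). A call has exactly 5 rows; each row is the pose to reach, as a shift and turn from the pose measured when the call began, along the tool's axes at that moment; what a row does not reach only later rows make up. The controller multiplies each number of a shift by 0.15 m and each number of a turn by pi/4 rad. A row lasts 1/10 s, in which the tool goes at most 50 mm and 8.59 degrees, less where a joint would pass 70% of its speed; a pose out of reach is approached as far as the arm can. A call with a number of a shift or a turn outside -1 to 1 is refused whole. A call with a gripper value outside its range is refused whole. "jaw" is the opening, from -1 (shut) to 1 (fully open), so that 0 is half open, set as the call begins (left out, the last holds). The fingers move at their own pace and stop on an object; "force" is the grip in N (left out, the last holds). Time passes only in rows, so rows that repeat a pose let the fingers close, or fill a call up. It gives the time, the measured TCP pose, the force and the opening at its end, in the units of the state.
- r.get_state(): the state, without advancing time (a new reading comes with each control period).
- r.capture(name): name is "scene" or "top"; returns a dict with "color" (480x640x3 uint8, red, green, blue), "range_z" (480x640 float32, m along the optical axis (not along the pixel's ray), 0 where there is no reading), "mtx" (3x3 intrinsics, pixels), "pose" (4x4, takes a point from camera to world coordinates). Camera axes: x right, y down, z forward; pixel columns grow to the right and rows downward; lengths in m; the calibration is good to about 2 mm. A picture is of the moment at which its call begins.
- r.close_job(): hands the job in, once; it reports no verdict.
Trained networks look in a picture, given as the dict that the camera call returned (one of the last four; its "shot" number tells which), for a name from the list of things; names that differ only in an ending like _2 or _b are one class to them, and where a whole thing is asked for, a point or a joint stands for the part that bears it (a point fixed in the world has none). Each returns a list of dicts, best first, with "score" (0 to 1); they miss things now and then, are a little off and sometimes report something else, mostly with a low value. They report only what shows in the picture. A call takes as long as a camera call.
- r.find_in(picture, target): "uv" ([column, row] in pixels, amid what is visible of it).
- r.trace(picture, target): "mask" (480x640 bool, what is visible of it) and "uv" ([column, row] in pixels, amid what is visible of it).
The state is a dict: "time_s": time; "joints": joint angles; "qd": joint speeds; "joint_torque": joint torques, N m; "tcp_pos": TCP position; "eef_rot": TCP orientation; "contact_force": force on the tool from outside, world axes, zero at the start; "moment": the same for the moment, N m; "gripper_width": finger opening in m.
Only numpy, scipy, OpenCV 4.12 (cv2) and the standard library are available. Lean on these libraries where they do the work, as an engineer would, in place of code of your own. Each camera call takes 0.05 s, during which the arm holds its last target. There are 200 camera calls.

TASK

Put the compressed-air line on bypass so that its filter can be changed with the air still on: push the lever of the bypass valve round until that valve is fully open, and only then push round the levers of the two valves on either side of the filter until both are fully shut. Push the levers with your fingers without lifting or carrying anything, leave the loose things on the bench and the skid where they are, and finish with the bypass still fully open.

Things in the scene. Friction and masses are not known exactly. Their poses are not given: they have to be found in the camera images.
- skid: Fixed skid: grey plate 250 (x) by 470 mm (y), 6 mm thick, with two parallel 17 mm pipe runs along y, axes 135 mm above the bench, 130 mm apart, joined at both ends by headers. Air enters at the left (+y) end and leaves at the right; gauge on the delivery pipe at x 0, y -253 mm, top 195 mm high. Origin: centre of the plate's underside, on the bench; z up. Which run is nearer the robot changes.
- filter_run: Fixed pipe run with the filter: grey filter head 52 x 64 mm, top 156 mm above the bench, aluminium bowl under it, clear clogging indicator on top (radius 13 mm, top 174 mm above the bench); one ball valve on each side of the filter. Origin: on the bench under the filter's axis; same axes as the skid.
- bypass_run: The other, plain pipe run, with a single ball valve half-way along it. Origin: on the bench under that valve's stem; same axes as the skid. Under the sweep of all the levers the pipework is lower than 160 mm above the bench, apart from clogging indicator and gauge, and the valves' own stems and lever roots (within 30 mm of a stem).
- bypass_valve (a joint): Angle (rad) of the bypass valve's lever about its vertical stem. 0: fully open, lever along the pipe, pointing to the skid's +y. 1.571: fully shut, lever square across the pipe, pointing to the skid's +x. Clockwise from above shuts. Hard stop at each end; stays where left; takes about 0.4 N m (7 N at the sleeve's middle). Starts shut or nearly so.
- inlet_valve (a joint): Lever of the filter's inlet valve, the one on the +y side of the filter; same build and same values as bypass_valve (0 open along the pipe towards +y, 1.571 shut across it towards +x). Starts open or nearly so.
- outlet_valve (a joint): Lever of the filter's outlet valve, the one on the -y side of the filter; same build and same values (0 open along the pipe towards +y, that is towards the filter, 1.571 shut across it towards +x). Starts open or nearly so.
- bypass_valve_stem (a point): Fixed point on the turning axis of the bypass valve's lever, level with the sleeve's middle plane, 175 mm above the bench; same axes as the skid.
- inlet_valve_stem (a point): The same point for the inlet valve, 100 mm to the +y side of the filter's axis.
- outlet_valve_stem (a point): The same point for the outlet valve, 130 mm to the -y side of the filter's axis.
- bypass_valve_sleeve (a point): Middle of the bypass lever's sleeve, 55 mm from the stem; turns with the lever, y axis outwards along the lever, z up. The three valves are alike: flat steel lever, its outer part a straight blue plastic sleeve 18 mm wide and 10 mm high, from 30 to 88 mm from the stem, middle plane 175 mm above the bench.
- inlet_valve_sleeve (a point): The same point on the inlet lever.
- outlet_valve_sleeve (a point): The same point on the outlet lever.
- element_mid (a point): Centre of a loose spare filter element, a pleated white cylinder 38 mm across and 75 mm high, standing on the skid's plate between the two runs. To be left alone.
- grease_mid (a point): Centre of a loose white jar, 54 mm across and 50 mm high, on the bench past the left end of the skid. To be left alone.
- spanner_mid (a point): Middle of a loose steel spanner 200 mm long, lying on the bench past the right end of the skid (point on its underside). To be left alone.

How it is judged:
By the outcome, as a careful person would: the job done as asked, in the order asked, and still so for the second after the job is handed in, with the robot touching nothing.
It also fails if it takes over 61 s, if anything falls off the work surface, if the arm or the gripper's body presses on something with over 40 N, if the wrist force passes 120 N, or if a joint passes its speed limit or range.

## Working session

There is one attempt and no reset: what is moved stays moved. The work goes in short steps, Python scripts to look and compute and a tool call to move; the robot and the scene stay as the last step left them, time stands still between calls to the robot, and variables do not carry over. Pictures are saved under pics/ and viewed, about 8 in all and at most 12, crops included, and the job is handed in when it is done.

Besides the shell and the picture viewer there is one more tool, called after "Call:" as name([rows], argument=value, ...), one row to a line, values as JSON. send_rows: Moves the arm, as the interface text tells. Its arguments: {"type":"object","properties":{"plan":{"type":"array"},"jaw":{"type":"number"},"force":{"type":"number"}},"required":["plan"]}

```bash
ls; mkdir -p pics
cat > h.py <<'E'
import numpy as np, cv2
from plant import r
def world(p,uv,z=None):
    K=np.array(p["mtx"]);T=np.array(p["pose"])
    u,v=uv; d=T[:3,:3]@np.linalg.inv(K)@[u,v,1]; o=T[:3,3]
    if z is not None: return o+d*(z-o[2])/d[2]
    return o+d*p["range_z"][int(round(v)),int(round(u))]
def cloud(p,mask):
    K=np.array(p["mtx"]);T=np.array(p["pose"])
    v,u=np.nonzero(mask&(p["range_z"]>0)); z=p["range_z"][v,u]
    return (T[:3,:3]@(np.linalg.inv(K)@np.stack([u*z,v*z,z]))).T+T[:3,3]
E
python3 - <<'E'
from h import *
s=r.get_state(); print(s)
ims=[]
for n in("scene","top"):
    p=r.capture(n); ims.append(p["color"]); print(n,np.round(p["pose"],3).tolist())
    for t in("skid","filter_run","bypass_run","bypass_valve_sleeve","inlet_valve_sleeve","outlet_valve_sleeve","element_mid","grease_mid","spanner_mid"):
        for q in r.find_in(p,t)[:4]: print(t,round(q["score"],2),np.round(q["uv"]),np.round(world(p,q["uv"]),3))
    cv2.imwrite(f"pics/{n}0.png",p["color"][:,:,::-1])
E
```

```text
pics
{'time_s': 0.0, 'joints': array([ 8.95596290e+01,  2.05911111e+01,  6.33790978e-01, -1.93502388e-02,
       -7.01359578e+01, -1.65056673e+01]), 'qd': array([-0.01025801,  0.07245121,  0.01074773,  0.03285943, -0.04047529,
       -0.0618396 ]), 'joint_torque': array([-5.49513861e-04, -5.82722712e+01,  2.93054509e+01,  6.99699238e+00,
        6.88879634e-03, -1.81404466e-04]), 'tcp_pos': array([0.19665098, 0.64524106, 0.24462887]), 'eef_rot': array([  95.47216052,   89.90496435, -101.48046758]), 'contact_force': array([-0.71633466,  0.19058597, -0.12148233]), 'moment': array([ 0.03034429, -0.03732678,  0.04024835]), 'gripper_width': 0.08755282123323088}
scene [[0.541, 0.717, -0.44, 1.094], [0.841, -0.453, 0.295, -0.312], [0.012, -0.53, -0.848, 1.108], [0.0, 0.0, 0.0, 1.0]]
skid 0.63 [275. 274.] [ 0.605 -0.09   0.137]
filter_run 0.57 [301. 265.] [ 0.623 -0.039  0.154]
bypass_run 0.6 [279. 215.] [ 0.509 -0.023  0.18 ]
bypass_valve_sleeve 0.89 [282. 213.] [ 0.509 -0.015  0.179]
inlet_valve_sleeve 0.59 [360. 228.] [0.624 0.103 0.174]
outlet_valve_sleeve 0.63 [254. 272.] [ 0.6   -0.131
[... 325 characters left out ...]
lter_run 0.71 [340. 227.] [ 0.597 -0.033  0.174]
filter_run 0.54 [492. 264.] [ 0.538 -0.425  0.005]
bypass_run 0.88 [336. 280.] [ 0.48  -0.026  0.146]
bypass_valve_sleeve 0.71 [340. 226.] [ 0.598 -0.033  0.175]
bypass_valve_sleeve 0.63 [332. 270.] [ 0.501 -0.016  0.173]
inlet_valve_sleeve 0.6 [281. 217.] [0.617 0.101 0.177]
inlet_valve_sleeve 0.19 [340. 226.] [ 0.599 -0.032  0.176]
outlet_valve_sleeve 0.95 [387. 227.] [ 0.626 -0.159  0.009]
outlet_valve_sleeve 0.3 [281. 215.] [0.62  0.099 0.181]
element_mid 0.67 [296. 258.] [0.535 0.07  0.079]
grease_mid 0.76 [203. 198.] [0.681 0.309 0.048]
spanner_mid 0.6 [489. 267.] [ 0.529 -0.419  0.006]
spanner_mid 0.25 [334. 270.] [ 0.5   -0.021  0.175]
```

Run:
```python
from h import *
for n in("scene","top"):
    p=r.capture(n)
    hsv=cv2.cvtColor(p["color"],cv2.COLOR_RGB2HSV)
    m=cv2.inRange(hsv,(95,110,50),(130,255,255))
    k,l,st,c=cv2.connectedComponentsWithStats(m)
    for i in range(1,k):
        if st[i,4]<40: continue
        P=cloud(p,l==i); P=P[(P[:,2]>.165)&(P[:,2]<.19)]
        if len(P)<20: print(n,i,st[i],"lowpts"); continue
        (cx,cy),(a,b),ang=cv2.minAreaRect(P[:,:2].astype(np.float32))
        q=P[:,:2]-P[:,:2].mean(0); w,V=np.linalg.eigh(q.T@q)
        print(n,i,st[i],"c",np.round([cx,cy],3),"size",np.round([a,b],3),"z",np.round(np.median(P[:,2]),3),"dir",np.round(np.degrees(np.arctan2(V[1,1],V[0,1])),1))
    mm=r.trace(p,"skid")
    if mm:
        P=cloud(p,mm[0]["mask"]); P=P[P[:,2]<.02]
        print("skid",cv2.minAreaRect(P[:,:2].astype(np.float32)),len(P))
    x0,y0=(200,150) if n=="scene" else (240,170)
    x0,y0,x1,y1=(140,150,460,390) if n=="scene" else (190,160,510,400)
    cv2.imwrite(f"pics/{n}1.png",cv2.resize(p["color"][y0:y1,x0:x1,::-1],(800,600),interpolation=cv2.INTER_CUBIC))
```

```text
scene 2 [115   0  15  18 150] lowpts
scene 3 [196   0  77  27 963] lowpts
scene 4 [   0   35  138   93 2949] lowpts
scene 9 [276 211  17  24 205] c [ 0.529 -0.021] size [0.018 0.062] z 0.179 dir 172.9
scene 10 [355 218  27  15 218] c [0.628 0.122] size [0.056 0.021] z 0.179 dir 78.9
scene 11 [251 262  29  13 243] c [ 0.603 -0.109] size [0.056 0.02 ] z 0.179 dir 66.9
skid ((0.530989944934845, 0.01063266396522522), (0.690872848033905, 0.2917959988117218), 83.93281555175781) 14864
top 1 [259 207  25  11 170] c [0.627 0.123] size [0.055 0.017] z 0.179 dir 78.2
top 2 [362 218  25  16 189] c [ 0.602 -0.106] size [0.056 0.018] z 0.179 dir 68.2
top 3 [329 245  11  25 180] c [ 0.529 -0.021] size [0.017 0.053] z 0.179 dir 172.2
skid ((0.5365207195281982, -0.019810765981674194), (0.6191877722740173, 0.2523629069328308), 80.91018676757812) 11765
```

View pics/top1.png

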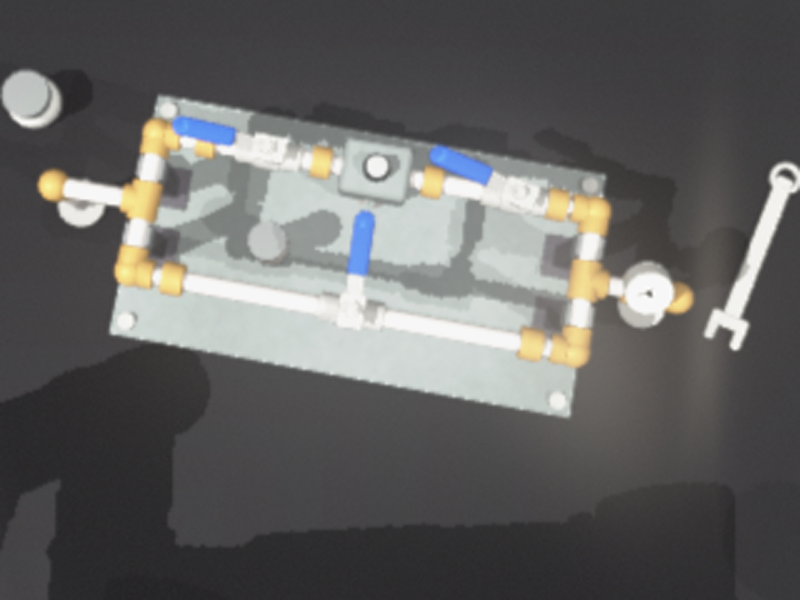

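View pics/scene0.png

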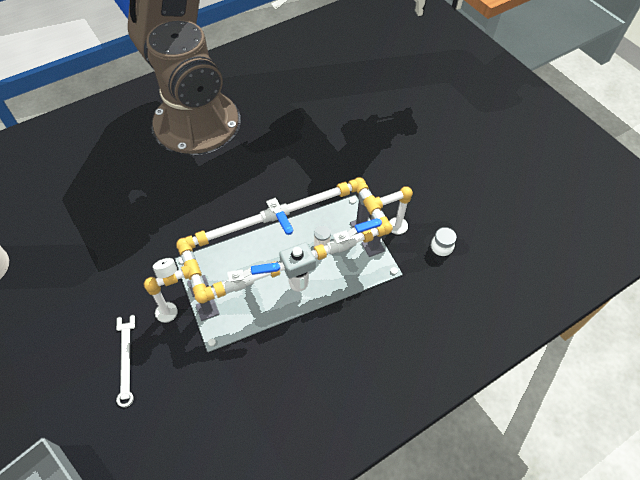

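The overhead picture shows the filter run on the far side of the skid, with the bypass run nearer the robot. The bypass lever points across the pipe (about 362,240), and the two filter levers lie roughly along it (205,130 and 460,165). From this the skid yaw is about -9°, and the inlet-to-outlet stem distance comes out at 229.5 mm against the given 230 mm.

```bash
cat >> h.py <<'E'
from scipy.spatial.transform import Rotation as Ro
STEM=dict(b=(.4705,-.0133),i=(.6157,.0647),o=(.580,-.162))
A0=81.05
def Rt(yaw):  # tool x down, tool y at world angle yaw
    c,s=np.cos(np.radians(yaw)),np.sin(np.radians(yaw))
    x=np.array([0,0,-1.]);y=np.array([c,s,0]);return np.stack([x,y,np.cross(x,y)],1)
def cur():
    s=r.get_state();R=Ro.from_euler('xyz',s["eef_rot"],degrees=True).as_matrix()
    return s["tcp_pos"],R,s
def yawnow(R): return np.degrees(np.arctan2(R[1,1],R[0,1]))
def row(p,yaw,P,R):
    sh=R.T@(np.array(p)-P)/.15; rv=Ro.from_matrix(R.T@Rt(yaw)).as_rotvec()/(np.pi/4)
    return np.round(sh,3).tolist(),np.round(rv,3).tolist()
def finger(v,th,rr,off,side,z):
    # side=+1: finger on clockwise side (opens), -1: on ccw side (shuts)
    f=np.radians(A0-th);u=np.array([np.cos(f),np.sin(f)]);n=np.array([np.sin(f),-np.cos(f)])*side
    return [*(np.array(STEM[v])+rr*u+off*n),z]
E
python3 - <<'E'
from h import *
P,R,s=cur();print(P,np.round(R,3),yawnow(R))
t=finger('b',88.5,.06,.05,1,.246);print(t)
for y in (-8,-98,82,172): print(y,row(t,y,P,R))
E
```

```text
[0.19678067 0.64565637 0.24555905] [[-0.    -0.292 -0.957]
 [-0.    -0.957  0.292]
 [-1.     0.     0.   ]] -106.94989871579816
[np.float64(0.5235104561776509), np.float64(-0.07065757609799561), 0.246]
-8 ([-0.003, 3.933, -3.476], [-2.199, 0.0, -0.0])
-98 ([-0.003, 3.933, -3.476], [-0.199, 0.0, -0.0])
82 ([-0.003, 3.933, -3.476], [3.801, -0.0, -0.0])
172 ([-0.003, 3.933, -3.476], [1.801, -0.0, -0.0])
```

Call:
send_rows([
  [[0, 0.18, -0.16], [0, 0, 0]],
  [[0, 0.36, -0.32], [0, 0, 0]],
  [[0, 0.55, -0.49], [0, 0, 0]],
  [[0, 0.75, -0.66], [0, 0, 0]],
  [[0, 0.95, -0.84], [0, 0, 0]],
], jaw=-1, force=20)

```text
time_s: 1.7
tcp_pos: [0.2761, 0.4712, 0.2456]
eef_rot: [-97.9, 90.0, 65.2]
contact_force: [-0.2, -0.6, -0.3]
gripper_width: 0.053
```

Call:
send_rows([
  [[0, 0.18, -0.16], [0, 0, 0]],
  [[0, 0.36, -0.32], [0, 0, 0]],
  [[0, 0.55, -0.49], [0, 0, 0]],
  [[0, 0.75, -0.66], [0, 0, 0]],
  [[0, 0.95, -0.84], [0, 0, 0]],
])

```text
time_s: 2.2
tcp_pos: [0.3555, 0.2968, 0.2459]
eef_rot: [-100.8, 89.9, 62.3]
contact_force: [0.6, -0.4, 0.2]
gripper_width: 0.0132
```

Call:
send_rows([
  [[0, 0.18, -0.16], [0, 0, 0]],
  [[0, 0.36, -0.32], [0, 0, 0]],
  [[0, 0.55, -0.49], [0, 0, 0]],
  [[0, 0.75, -0.66], [0, 0, 0]],
  [[0, 0.95, -0.84], [0, 0, 0]],
])

```text
time_s: 2.7
tcp_pos: [0.435, 0.1224, 0.2463]
eef_rot: [-112.8, 89.9, 50.3]
contact_force: [1.1, 1.4, -0.6]
gripper_width: 0.0003
```

Run:
```python
from h import *
P,R,s=cur();print(P,yawnow(R),s["joints"],s["contact_force"],s["gripper_width"])
t=finger('b',88.5,.06,.05,1,.246);print(t,row(t,172.5,P,R))
```

```text
[0.43498841 0.12239773 0.24626126] -106.86461709400255 [ 4.08129322e+01 -1.15954909e+00 -2.60204230e+01 -2.31870612e-02
 -6.50136709e+01  3.23321715e+01] [ 1.0540917   1.35319041 -0.6470127 ] 0.00032624981019723767
[np.float64(0.5235104561776509), np.float64(-0.07065757609799561), 0.246] ([0.0, 1.06, -0.938], [1.792, 0.001, 0.003])
```

Call:
send_rows([
  [[0, 0.18, -0.16], [0.18, 0, 0]],
  [[0, 0.38, -0.33], [0.36, 0, 0]],
  [[0, 0.58, -0.5], [0.54, 0, 0]],
  [[0, 0.78, -0.68], [0.72, 0, 0]],
  [[0, 0.98, -0.87], [0.9, 0, 0]],
])

```text
time_s: 3.2
tcp_pos: [0.5177, -0.0578, 0.2465]
eef_rot: [-82.2, 89.8, 40.1]
contact_force: [0.7, 0.7, 0.3]
gripper_width: 0.0007
```

Run:
```python
from h import *
P,R,s=cur();print(P,yawnow(R),s["joints"],s["contact_force"],s["gripper_width"])
t=finger('b',88.5,.06,.05,1,.246);print(t,row(t,172.5,P,R))
t=finger('b',88.5,.06,.05,1,.186);print(t,row(t,172.5,P,R))
```

```text
[ 0.51768592 -0.05777401  0.24647815] -147.6904686052147 [ 15.18285844   5.85822963 -18.53895765  -0.0807466  -65.44475564
  17.16016318] [0.68447339 0.69218331 0.31610165] 0.0007157460195680839
[np.float64(0.5235104561776509), np.float64(-0.07065757609799561), 0.246] ([0.003, 0.013, -0.093], [0.885, 0.002, 0.003])
[np.float64(0.5235104561776509), np.float64(-0.07065757609799561), 0.186] ([0.403, 0.014, -0.094], [0.885, 0.002, 0.003])
```

Call:
send_rows([
  [[0, 0.01, -0.09], [0.19, 0, 0]],
  [[0, 0.01, -0.09], [0.38, 0, 0]],
  [[0.1, 0.01, -0.09], [0.57, 0, 0]],
  [[0.25, 0.01, -0.09], [0.76, 0, 0]],
  [[0.41, 0.01, -0.09], [0.89, 0, 0]],
])

```text
time_s: 3.7
tcp_pos: [0.5241, -0.07, 0.1849]
eef_rot: [-52.2, 89.7, 29.7]
contact_force: [-0.2, 0.1, -0.5]
gripper_width: 0.0005
```

Run:
```python
from h import *
P,R,s=cur();print(P,yawnow(R),s["joints"],s["contact_force"],s["gripper_width"])
for th in (88.5,88,82,76,70,64,58,52,46):
  t=finger('b',th,.06,.019,1,.184);print(th,np.round(t,3),row(t,A0-th+180,P,R))
p=r.capture("scene");cv2.imwrite("pics/s2.png",cv2.resize(p["color"][120:360,160:480,::-1],(800,600)))
```

```text
[ 0.52413598 -0.0699716   0.18487075] 171.90643237874286 [ 13.60965072   9.54592071 -22.78175224  -0.08723913 -57.41725848
 -21.6561044 ] [-0.19808092  0.08063162 -0.52038404] 0.0005489824457398888
88.5 [ 0.528 -0.04   0.184] ([0.006, 0.006, 0.202], [-0.014, 0.004, 0.005])
88 [ 0.528 -0.039  0.184] ([0.006, 0.005, 0.205], [-0.025, 0.004, 0.005])
82 [ 0.53  -0.033  0.184] ([0.007, -0.005, 0.248], [-0.159, 0.003, 0.005])
76 [ 0.532 -0.027  0.184] ([0.007, -0.011, 0.291], [-0.292, 0.003, 0.005])
70 [ 0.533 -0.02   0.184] ([0.007, -0.012, 0.335], [-0.425, 0.003, 0.005])
64 [ 0.533 -0.014  0.184] ([0.007, -0.009, 0.379], [-0.559, 0.003, 0.005])
58 [ 0.533 -0.007  0.184] ([0.007, -0.001, 0.422], [-0.692, 0.002, 0.006])
52 [ 0.532 -0.001  0.184] ([0.007, 0.012, 0.464], [-0.825, 0.002, 0.006])
46 [0.531 0.006 0.184] ([0.007, 0.029, 0.505], [-0.959, 0.002, 0.006])
```

View pics/s2.png

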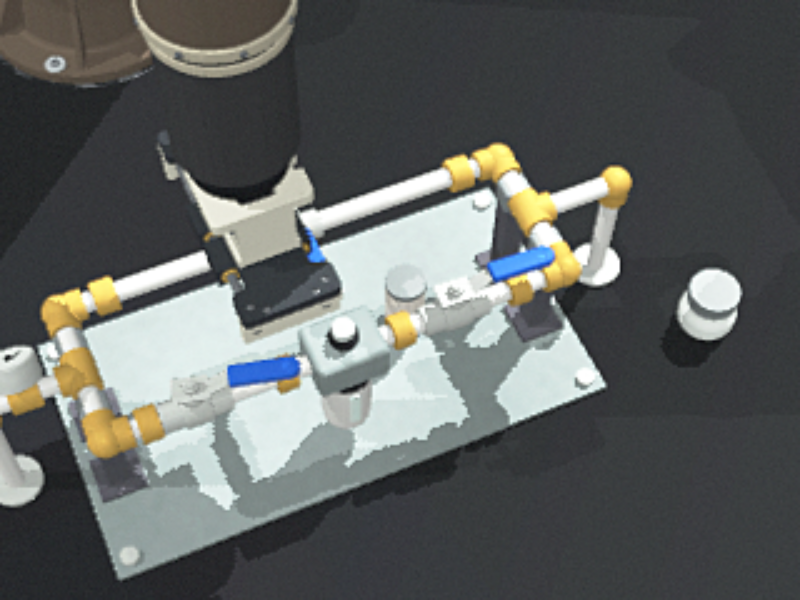

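The tool is down just to the right of the bypass lever, whose blue sleeve shows at about (315,245), with nothing touching it. Next I sweep the lever.

Call:
send_rows([
  [[0, 0, 0.1], [0, 0, 0]],
  [[0, 0, 0.16], [-0.02, 0, 0]],
  [[0, 0, 0.2], [-0.03, 0, 0]],
  [[0, 0, 0.23], [-0.1, 0, 0]],
  [[0, 0, 0.25], [-0.16, 0, 0]],
])

```text
time_s: 4.25
tcp_pos: [0.5286, -0.0338, 0.1816]
eef_rot: [-106.5, 90.0, -17.4]
contact_force: [6.3, -10.7, -4.8]
gripper_width: 0.0005
```

Run:
```python
from h import *
P,R,s=cur();print(P,yawnow(R),s["contact_force"],s["moment"])
for th in (82,76,70,64,58,52,46,40):
  t=finger('b',th,.06,.019,1,.184);print(th,row(t,A0-th+180,P,R))
```

```text
[ 0.52856207 -0.03380782  0.18161525] 179.06921279673318 [  6.34588907 -10.69815808  -4.82091137] [-4.02851732e+00 -2.43607853e+00 -3.35691022e-03]
82 ([-0.016, -0.011, 0.004], [0.0, -0.0, 0.0])
76 ([-0.016, -0.022, 0.046], [-0.133, -0.0, 0.0])
70 ([-0.016, -0.028, 0.09], [-0.266, -0.0, 0.0])
64 ([-0.016, -0.03, 0.133], [-0.4, -0.0, 0.0])
58 ([-0.016, -0.028, 0.177], [-0.533, -0.0, 0.0])
52 ([-0.016, -0.021, 0.221], [-0.666, -0.0, 0.0])
46 ([-0.016, -0.009, 0.263], [-0.8, -0.0, 0.0])
40 ([-0.016, 0.007, 0.304], [-0.933, -0.0, 0.0])
```

Call:
send_rows([
  [[-0.01, -0.02, 0.04], [-0.12, 0, 0]],
  [[-0.01, -0.03, 0.09], [-0.27, 0, 0]],
  [[-0.01, -0.03, 0.135], [-0.4, 0, 0]],
  [[-0.01, -0.03, 0.18], [-0.53, 0, 0]],
  [[-0.01, -0.02, 0.22], [-0.67, 0, 0]],
])

```text
time_s: 4.75
tcp_pos: [0.5319, -0.0022, 0.1834]
eef_rot: [138.8, 89.8, -101.7]
contact_force: [3.2, -8.0, -5.0]
gripper_width: 0.0005
```

Run:
```python
from h import *
P,R,s=cur();print(P,yawnow(R),s["contact_force"])
for th in (48,42,36,30,24,18,12,6,0):
  t=finger('b',th,.06,.019,1,.184);print(th,row(t,A0-th+180,P,R))
```

```text
[ 0.53189299 -0.00217777  0.18341914] -150.42060980265117 [ 3.15191156 -7.99644959 -5.025738  ]
48 ([-0.004, -0.014, 0.035], [-0.077, -0.003, -0.002])
42 ([-0.004, -0.023, 0.078], [-0.21, -0.002, -0.002])
36 ([-0.004, -0.027, 0.122], [-0.344, -0.002, -0.003])
30 ([-0.004, -0.026, 0.166], [-0.477, -0.002, -0.003])
24 ([-0.004, -0.021, 0.21], [-0.61, -0.002, -0.003])
18 ([-0.004, -0.011, 0.252], [-0.744, -0.002, -0.003])
12 ([-0.004, 0.003, 0.294], [-0.877, -0.002, -0.003])
6 ([-0.005, 0.022, 0.334], [-1.01, -0.002, -0.003])
0 ([-0.005, 0.044, 0.372], [-1.144, -0.001, -0.003])
```

Call:
send_rows([
  [[0, -0.015, 0.04], [-0.1, 0, 0]],
  [[0, -0.025, 0.08], [-0.22, 0, 0]],
  [[0, -0.025, 0.125], [-0.35, 0, 0]],
  [[0, -0.025, 0.17], [-0.48, 0, 0]],
  [[0, -0.02, 0.21], [-0.61, 0, 0]],
])

```text
time_s: 5.25
tcp_pos: [0.5194, 0.0256, 0.184]
eef_rot: [127.9, 89.7, -84.6]
contact_force: [5.4, -9.4, -4.9]
gripper_width: 0.0005
```

Run:
```python
from h import *
P,R,s=cur();print(P,yawnow(R),s["contact_force"])
for th in (20,15,10,8,6,4,2,0,-2,-4):
  t=finger('b',th,.06,.019,1,.184);print(th,row(t,A0-th+180,P,R))
```

```text
[0.5194475  0.02555195 0.1839518 ] -122.58929840385312 [ 5.4460981  -9.43668564 -4.85365421]
20 ([-0.0, -0.013, 0.034], [-0.081, -0.004, -0.005])
15 ([-0.001, -0.02, 0.07], [-0.192, -0.004, -0.005])
10 ([-0.001, -0.025, 0.107], [-0.303, -0.003, -0.006])
8 ([-0.001, -0.025, 0.121], [-0.348, -0.003, -0.006])
6 ([-0.001, -0.026, 0.136], [-0.392, -0.003, -0.006])
4 ([-0.001, -0.025, 0.151], [-0.436, -0.003, -0.006])
2 ([-0.001, -0.025, 0.165], [-0.481, -0.003, -0.006])
0 ([-0.001, -0.023, 0.18], [-0.525, -0.003, -0.006])
-2 ([-0.001, -0.021, 0.194], [-0.57, -0.003, -0.006])
-4 ([-0.001, -0.019, 0.209], [-0.614, -0.003, -0.006])
```

Call:
send_rows([
  [[0, -0.015, 0.04], [-0.1, 0, 0]],
  [[0, -0.02, 0.07], [-0.2, 0, 0]],
  [[0, -0.025, 0.1], [-0.28, 0, 0]],
  [[0, -0.025, 0.12], [-0.34, 0, 0]],
  [[0, -0.025, 0.135], [-0.39, 0, 0]],
])

```text
time_s: 5.75
tcp_pos: [0.5059, 0.0392, 0.1851]
eef_rot: [138.4, 89.6, -56.4]
contact_force: [6.5, -6.1, -3.5]
gripper_width: 0.0006
```

Run:
```python
from h import *
P,R,s=cur();print(P,yawnow(R),s["contact_force"])
for th in (6,4,2,0,-2,-4):
  t=finger('b',th,.06,.019,1,.184);print(th,row(t,A0-th+180,P,R))
```

```text
[0.50589422 0.0392207  0.18507114] -104.76530533989121 [ 6.46641317 -6.11908621 -3.51193695]
6 ([0.007, -0.001, 0.011], [0.004, -0.007, -0.006])
4 ([0.007, -0.005, 0.025], [-0.04, -0.007, -0.006])
2 ([0.007, -0.009, 0.039], [-0.085, -0.007, -0.006])
0 ([0.007, -0.012, 0.053], [-0.129, -0.006, -0.006])
-2 ([0.007, -0.015, 0.068], [-0.174, -0.006, -0.006])
-4 ([0.007, -0.017, 0.082], [-0.218, -0.006, -0.007])
```

Call:
send_rows([
  [[0.005, -0.005, 0.02], [-0.03, 0, 0]],
  [[0.005, -0.008, 0.03], [-0.06, 0, 0]],
  [[0.005, -0.01, 0.04], [-0.09, 0, 0]],
  [[0.005, -0.012, 0.05], [-0.12, 0, 0]],
  [[0.005, -0.012, 0.056], [-0.13, 0, 0]],
])

```text
time_s: 6.25
tcp_pos: [0.5008, 0.0429, 0.1857]
eef_rot: [154.3, 89.4, -34.4]
contact_force: [13.1, -8.3, -8.7]
gripper_width: 0.0008
```

Run:
```python
from h import *
P,R,s=cur();print(P,yawnow(R),s["contact_force"])
for th in (6,4,2,0,-2,-4):
  t=finger('b',th,.06,.019,1,.184);print(th,row(t,A0-th+180,P,R))
```

```text
[0.50075076 0.04286532 0.18572053] -98.69422692385132 [13.10501377 -8.32152298 -8.67682971]
6 ([0.012, 0.017, -0.027], [0.139, -0.013, -0.006])
4 ([0.012, 0.011, -0.013], [0.095, -0.013, -0.006])
2 ([0.011, 0.006, 0.001], [0.05, -0.013, -0.006])
0 ([0.011, 0.001, 0.014], [0.006, -0.013, -0.006])
-2 ([0.011, -0.003, 0.028], [-0.039, -0.013, -0.006])
-4 ([0.011, -0.007, 0.043], [-0.083, -0.013, -0.007])
```

Call:
send_rows([
  [[0, 0, 0.015], [0, 0, 0]],
  [[0, 0, 0.02], [0, 0, 0]],
  [[0, 0, 0.025], [0, 0, 0]],
  [[0, 0, 0.03], [0, 0, 0]],
  [[0, 0, 0.03], [0, 0, 0]],
])

```text
time_s: 6.75
tcp_pos: [0.5005, 0.0435, 0.1873]
eef_rot: [168.5, 88.9, -20.0]
contact_force: [18.8, -9.1, -12.6]
gripper_width: 0.0003
```

Run:
```python
from h import *
P,R,s=cur();print(P,yawnow(R),s["contact_force"])
for th in (2,0,-2,-4):
  t=finger('b',th,.06,.019,1,.184);print(th,row(t,A0-th+180,P,R))
p=r.capture("top");cv2.imwrite("pics/t3.png",cv2.resize(p["color"][160:400,190:510,::-1],(800,600)))
```

```text
[0.50054444 0.04350299 0.18728659] -98.51062567092453 [ 18.82148847  -9.05412949 -12.63695391]
2 ([0.022, 0.01, -0.001], [0.054, -0.024, -0.004])
0 ([0.022, 0.005, 0.013], [0.01, -0.024, -0.005])
-2 ([0.021, 0.001, 0.027], [-0.035, -0.023, -0.005])
-4 ([0.021, -0.003, 0.041], [-0.079, -0.023, -0.006])
```

Call:
send_rows([
  [[0, 0, -0.05], [0, 0, 0]],
  [[0.02, 0, -0.12], [0, -0.02, 0]],
  [[0.0, 0, -0.15], [0, -0.02, 0]],
  [[-0.2, 0, -0.15], [0, -0.02, 0]],
  [[-0.4, 0, -0.15], [0, -0.02, 0]],
])

```text
time_s: 7.3
tcp_pos: [0.5214, 0.0404, 0.2483]
eef_rot: [104.3, 89.7, -84.2]
contact_force: [0.2, 0.4, 0.7]
gripper_width: 0.0004
```

```bash
cat >> h.py <<'E'
def levers(p):
    m=cv2.inRange(cv2.cvtColor(p["color"],cv2.COLOR_RGB2HSV),(95,110,50),(130,255,255))
    k,l,st,c=cv2.connectedComponentsWithStats(m)
    for i in range(1,k):
        if st[i,4]<20: continue
        P=cloud(p,l==i); P=P[(P[:,2]>.165)&(P[:,2]<.19)]
        if len(P)<15: continue
        q=P[:,:2]-P[:,:2].mean(0); w,V=np.linalg.eigh(q.T@q); a=np.degrees(np.arctan2(V[1,1],V[0,1]))
        c=cv2.minAreaRect(P[:,:2].astype(np.float32))
        ths={k:round(float(A0-np.degrees(np.arctan2(*(np.array(c[0])-v)[::-1]))),1) for k,v in STEM.items() if np.hypot(*(np.array(c[0])-v))<.075}
        print(st[i],"c",np.round(c[0],3),np.round(c[1],3),"theta axis",np.round((A0-a+60)%180-60,1),"theta stem",ths)
E
python3 - <<'E'
from h import *
P,R,s=cur();print(P,yawnow(R),s["contact_force"],s["joints"])
for n in("scene","top"):
    p=r.capture(n);print(n);levers(p)
    cv2.imwrite(f"pics/{n}4.png",cv2.resize(p["color"][160:400,190:510,::-1],(800,600)))
for z in (.246,.184):
  t=finger('i',2.4,.06,.045,-1,z);print(t,row(t,A0-2.4+180,P,R))
E
```

```text
[0.52136774 0.04035961 0.24832628] -98.47518840733613 [0.23623659 0.37382848 0.74149979] [ 26.14691016   6.05133756 -18.22544077   0.30200382 -65.82561691
  55.25416004]
scene
[285 189  17  13 131] c [0.479 0.03 ] [0.029 0.022] theta axis 0.8 theta stem {'b': 2.3}
[354 218  28  15 224] c [0.628 0.12 ] [0.057 0.019] theta axis 2.0 theta stem {'i': 3.2}
[251 263  29  12 244] c [ 0.603 -0.109] [0.056 0.019] theta axis 14.2 theta stem {'o': 14.8}
top
[362 218  25  16 180] c [ 0.602 -0.107] [0.055 0.018] theta axis 12.9 theta stem {'o': 13.3}
[292 273  25  12 187] c [0.48  0.045] [0.054 0.017] theta axis 0.3 theta stem {'b': 0.8}
[np.float64(0.5833881609889263), np.float64(0.13238267917068924), 0.246] ([0.013, -0.668, -0.319], [0.064, -0.002, -0.006])
[np.float64(0.5833881609889263), np.float64(0.13238267917068924), 0.184] ([0.426, -0.67, -0.318], [0.064, -0.002, -0.006])
```

View pics/top4.png

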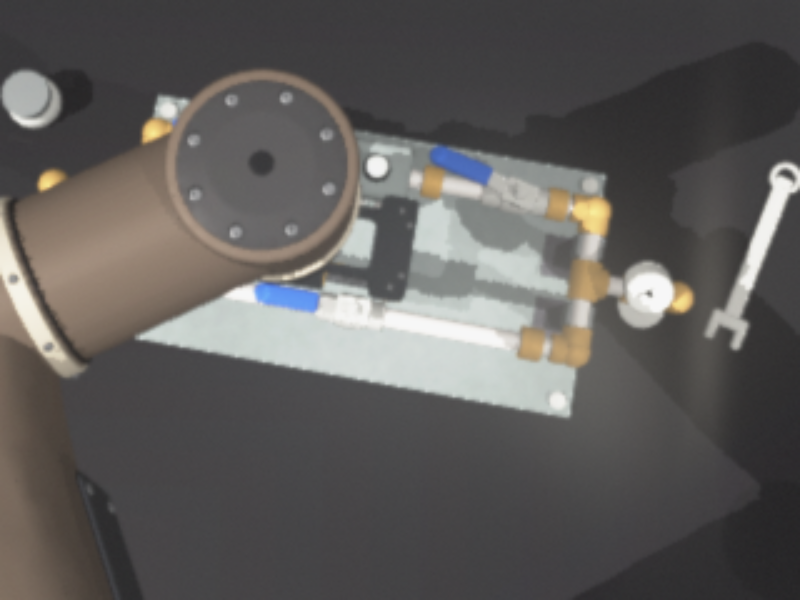

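The overhead picture shows the bypass sleeve at (287,297) lying along its pipe, at about 0.5°, and it no longer moved under roughly 20 N. The bypass is fully open. Next is the inlet lever.

Call:
send_rows([
  [[0.01, -0.22, -0.1], [0.02, 0, 0]],
  [[0.01, -0.45, -0.2], [0.04, 0, 0]],
  [[0.01, -0.67, -0.32], [0.06, 0, 0]],
  [[0.2, -0.67, -0.32], [0.06, 0, 0]],
  [[0.42, -0.67, -0.32], [0.06, 0, 0]],
])

```text
time_s: 7.9
tcp_pos: [0.5877, 0.1349, 0.1901]
eef_rot: [-173.6, 89.3, -4.6]
contact_force: [-0.4, 0.4, -0.8]
gripper_width: 0.0006
```

Run:
```python
from h import *
P,R,s=cur();print(P,yawnow(R),s["contact_force"])
for th in (2.4,8,14,20,26):
  t=finger('i',th,.06,.019,-1,.184);print(th,row(t,A0-th+180,P,R))
```

```text
[0.58772175 0.13493427 0.19014503] -101.01018276033574 [-0.3880833   0.35403135 -0.83462152]
2.4 ([0.043, 0.023, -0.148], [0.008, -0.015, 0.002])
8 ([0.043, 0.013, -0.187], [0.132, -0.015, 0.003])
14 ([0.044, 0.006, -0.231], [0.265, -0.015, 0.003])
20 ([0.044, 0.004, -0.275], [0.399, -0.015, 0.004])
26 ([0.045, 0.007, -0.319], [0.532, -0.015, 0.005])
```

Call:
send_rows([
  [[0.04, 0.02, -0.08], [0, -0.01, 0]],
  [[0.04, 0.02, -0.13], [0.01, -0.01, 0]],
  [[0.04, 0.015, -0.17], [0.08, -0.01, 0]],
  [[0.04, 0.01, -0.21], [0.2, -0.01, 0]],
  [[0.04, 0.006, -0.25], [0.32, -0.01, 0]],
])

```text
time_s: 8.4
tcp_pos: [0.6235, 0.1276, 0.1847]
eef_rot: [-95.2, 89.8, 59.1]
contact_force: [-6.3, 7.2, -6.0]
gripper_width: 0.0004
```

Run:
```python
from h import *
P,R,s=cur();print(P,yawnow(R),s["contact_force"])
for th in (14,20,26,32,38,44,50):
  t=finger('i',th,.06,.019,-1,.184);print(th,row(t,A0-th+180,P,R))
```

```text
[0.62353541 0.12755481 0.18473714] -115.68697919433728 [-6.33776954  7.16667974 -5.97386291]
14 ([0.005, 0.007, 0.011], [-0.061, -0.001, 0.005])
20 ([0.005, -0.006, -0.031], [0.073, -0.0, 0.005])
26 ([0.005, -0.015, -0.074], [0.206, -0.0, 0.005])
32 ([0.005, -0.019, -0.118], [0.339, 0.0, 0.005])
38 ([0.005, -0.018, -0.162], [0.473, 0.0, 0.005])
44 ([0.005, -0.013, -0.205], [0.606, 0.001, 0.005])
50 ([0.005, -0.004, -0.248], [0.739, 0.001, 0.005])
```

Call:
send_rows([
  [[0.005, -0.008, -0.04], [0.09, 0, 0]],
  [[0.005, -0.016, -0.08], [0.22, 0, 0]],
  [[0.005, -0.019, -0.12], [0.35, 0, 0]],
  [[0.005, -0.018, -0.165], [0.48, 0, 0]],
  [[0.005, -0.013, -0.21], [0.61, 0, 0]],
])

```text
time_s: 8.9
tcp_pos: [0.6521, 0.1165, 0.1847]
eef_rot: [-33.5, 89.7, 93.1]
contact_force: [-7.2, 5.6, -1.4]
gripper_width: 0.0004
```

Run:
```python
from h import *
P,R,s=cur();print(P,yawnow(R),s["contact_force"])
for th in (44,50,56,62,68,74,80):
  t=finger('i',th,.06,.019,-1,.184);print(th,row(t,A0-th+180,P,R))
```

```text
[0.65208979 0.11646129 0.18467342] -143.4237051700554 [-7.21557814  5.6253714  -1.3899778 ]
44 ([0.004, 0.002, -0.003], [-0.011, 0.005, 0.003])
50 ([0.004, -0.01, -0.045], [0.123, 0.005, 0.003])
56 ([0.004, -0.017, -0.088], [0.256, 0.006, 0.003])
62 ([0.004, -0.019, -0.132], [0.389, 0.006, 0.003])
68 ([0.004, -0.017, -0.176], [0.523, 0.006, 0.002])
74 ([0.004, -0.01, -0.219], [0.656, 0.006, 0.002])
80 ([0.003, 0.001, -0.262], [0.789, 0.006, 0.002])
```

Call:
send_rows([
  [[0.005, -0.01, -0.045], [0.12, 0, 0]],
  [[0.005, -0.017, -0.09], [0.26, 0, 0]],
  [[0.005, -0.019, -0.13], [0.39, 0, 0]],
  [[0.005, -0.017, -0.175], [0.52, 0, 0]],
  [[0.005, -0.01, -0.22], [0.66, 0, 0]],
])

```text
time_s: 9.4
tcp_pos: [0.6728, 0.092, 0.1848]
eef_rot: [0.7, 89.6, 97.3]
contact_force: [-6.0, 7.1, -2.3]
gripper_width: 0.0003
```

Run:
```python
from h import *
P,R,s=cur();print(P,yawnow(R),s["contact_force"])
for th in (74,78,82,84,86,88,90,92,94):
  t=finger('i',th,.06,.019,-1,.184);print(th,row(t,A0-th+180,P,R))
```

```text
[0.67282056 0.09196614 0.18477026] -173.3902022190757 [-6.01512204  7.11189948 -2.30719036]
74 ([0.005, 0.0, -0.007], [-0.01, 0.009, -0.0])
78 ([0.005, -0.008, -0.035], [0.079, 0.009, -0.0])
82 ([0.005, -0.014, -0.064], [0.168, 0.009, -0.001])
84 ([0.005, -0.016, -0.078], [0.212, 0.009, -0.001])
86 ([0.004, -0.018, -0.093], [0.257, 0.009, -0.001])
88 ([0.004, -0.019, -0.107], [0.301, 0.009, -0.001])
90 ([0.004, -0.02, -0.122], [0.346, 0.009, -0.001])
92 ([0.004, -0.02, -0.137], [0.39, 0.009, -0.002])
94 ([0.004, -0.02, -0.151], [0.435, 0.009, -0.002])
```

Call:
send_rows([
  [[0.005, -0.008, -0.035], [0.08, 0, 0]],
  [[0.005, -0.014, -0.065], [0.17, 0, 0]],
  [[0.005, -0.017, -0.085], [0.23, 0, 0]],
  [[0.005, -0.019, -0.105], [0.3, 0, 0]],
  [[0.005, -0.02, -0.12], [0.34, 0, 0]],
])

```text
time_s: 9.9
tcp_pos: [0.6784, 0.0757, 0.1852]
eef_rot: [8.5, 89.4, 89.7]
contact_force: [-3.8, 8.4, -1.5]
gripper_width: 0.0005
```

Run:
```python
from h import *
P,R,s=cur();print(P,yawnow(R),s["contact_force"])
for th in (86,88,90,92,94):
  t=finger('i',th,.06,.019,-1,.184);print(th,row(t,A0-th+180,P,R))
```

```text
[0.67838122 0.07567857 0.18517303] 171.16122773292207 [-3.79771632  8.37573051 -1.52492967]
86 ([0.008, 0.011, 0.017], [-0.086, 0.013, -0.001])
88 ([0.008, 0.006, 0.003], [-0.042, 0.013, -0.002])
90 ([0.008, 0.001, -0.011], [0.002, 0.013, -0.002])
92 ([0.008, -0.003, -0.025], [0.047, 0.013, -0.002])
94 ([0.007, -0.006, -0.039], [0.091, 0.013, -0.002])
```

Call:
send_rows([
  [[0.008, 0, -0.015], [0, 0.01, 0]],
  [[0.008, 0, -0.025], [0, 0.01, 0]],
  [[0.008, 0, -0.03], [0, 0.01, 0]],
  [[0.008, 0, -0.035], [0, 0.01, 0]],
  [[0.008, 0, -0.035], [0, 0.01, 0]],
])

```text
time_s: 10.4
tcp_pos: [0.6784, 0.0753, 0.1852]
eef_rot: [-0.2, 89.4, 81.0]
contact_force: [-4.0, 20.1, -3.2]
gripper_width: 0.0006
```

Run:
```python
from h import *
P,R,s=cur();print(P,yawnow(R),s["contact_force"])
```

```text
[0.67837384 0.07533024 0.18518577] 171.18973078572415 [-3.96538649 20.11553794 -3.18691907]
```

Call:
send_rows([
  [[0, 0, 0.05], [0, 0, 0]],
  [[0, 0, 0.15], [0, 0.01, 0]],
  [[-0.1, 0, 0.15], [0, 0.01, 0]],
  [[-0.25, 0, 0.15], [0, 0.01, 0]],
  [[-0.42, 0, 0.15], [0, 0.01, 0]],
])

```text
time_s: 10.9
tcp_pos: [0.6821, 0.0967, 0.25]
eef_rot: [-17.5, 90.0, 63.7]
contact_force: [-1.0, -0.6, 0.3]
gripper_width: 0.0003
```

Run:
```python
from h import *
P,R,s=cur();print(P,yawnow(R),s["contact_force"],s["joints"])
t=finger('o',13.3,.06,.045,-1,.25);print(t,row(t,A0-13.3+180,P,R))
p=r.capture("scene");levers(p)
```

```text
[0.68205357 0.09671813 0.24995584] 171.1888444524025 [-1.01315523 -0.61143949  0.32874253] [ 2.42241644e+01  2.16979670e+01  2.99001205e+00 -2.52732670e-02
 -7.12629589e+01 -3.30272041e+01]
[np.float64(0.5610695943603555), np.float64(-0.08942838197808654), 0.25] ([-0.001, 0.607, -1.35], [-1.701, 0.001, 0.001])
[285 186  27  16 237] c [0.481 0.044] [0.057 0.02 ] theta axis 0.3 theta stem {'b': 1.5}
[345 244  19  25 234] c [0.674 0.055] [0.018 0.06 ] theta axis 89.6 theta stem {'i': 90.6}
[251 263  29  12 244] c [ 0.602 -0.109] [0.056 0.019] theta axis 13.9 theta stem {'o': 13.9}
```

Call:
send_rows([
  [[0, 0.08, -0.18], [-0.17, 0, 0]],
  [[0, 0.16, -0.36], [-0.34, 0, 0]],
  [[0, 0.24, -0.54], [-0.51, 0, 0]],
  [[0, 0.32, -0.72], [-0.68, 0, 0]],
  [[0, 0.4, -0.9], [-0.85, 0, 0]],
])

```text
time_s: 11.45
tcp_pos: [0.6041, -0.0289, 0.2566]
eef_rot: [-113.3, 89.5, 6.5]
contact_force: [-0.4, -0.0, 0.0]
gripper_width: 0.0007
```

Run:
```python
from h import *
P,R,s=cur();print(P,yawnow(R),s["contact_force"])
for z in (.25,.185):
  t=finger('o',13.5,.06,.045,-1,z);print(t,row(t,A0-13.5+180,P,R))
```

```text
[ 0.6040948  -0.02886344  0.25661875] -150.22415878094245 [-0.37245668 -0.01491431  0.00238916]
[np.float64(0.561323031912018), np.float64(-0.08936274466198145), 0.25] ([0.041, 0.448, -0.208], [-0.839, -0.008, 0.009])
[np.float64(0.561323031912018), np.float64(-0.08936274466198145), 0.185] ([0.474, 0.452, -0.207], [-0.839, -0.008, 0.009])
```

Call:
send_rows([
  [[0.02, 0.15, -0.07], [-0.18, 0, 0]],
  [[0.03, 0.3, -0.14], [-0.36, 0, 0]],
  [[0.04, 0.45, -0.21], [-0.54, 0, 0]],
  [[0.04, 0.45, -0.21], [-0.72, 0, 0]],
  [[0.04, 0.45, -0.21], [-0.84, 0, 0]],
])

```text
time_s: 11.95
tcp_pos: [0.5614, -0.091, 0.2519]
eef_rot: [-156.2, 89.3, 1.6]
contact_force: [0.4, 1.4, -0.3]
gripper_width: 0.0003
```

Run:
```python
from h import *
P,R,s=cur();print(P,yawnow(R),s["contact_force"])
t=finger('o',13.5,.06,.045,-1,.185);print(t,row(t,A0-13.5+180,P,R))
for th in (13.5,16,20,26):
  t=finger('o',th,.06,.019,-1,.185);print(th,row(t,A0-th+180,P,R))
```

```text
[ 0.56137471 -0.09099082  0.25194751] -112.19347893867088 [ 0.42746379  1.40283012 -0.26271698]
[np.float64(0.561323031912018), np.float64(-0.08936274466198145), 0.185] ([0.446, -0.008, 0.009], [0.006, -0.014, 0.006])
13.5 ([0.448, -0.007, -0.164], [0.006, -0.014, 0.006])
16 ([0.448, -0.012, -0.182], [0.061, -0.013, 0.006])
20 ([0.449, -0.019, -0.21], [0.15, -0.013, 0.007])
26 ([0.449, -0.025, -0.254], [0.283, -0.013, 0.007])
```

Call:
send_rows([
  [[0.2, -0.01, 0], [0, -0.01, 0]],
  [[0.4, -0.01, 0], [0, -0.01, 0]],
  [[0.448, -0.01, -0.03], [0, -0.01, 0]],
  [[0.448, -0.01, -0.1], [0, -0.01, 0]],
  [[0.448, -0.01, -0.17], [0.02, -0.01, 0]],
])

```text
time_s: 12.45
tcp_pos: [0.5876, -0.0993, 0.1866]
eef_rot: [-123.0, 89.6, 33.9]
contact_force: [-6.8, 12.8, 4.6]
gripper_width: 0.0001
```

Run:
```python
from h import *
P,R,s=cur();print(P,yawnow(R),s["contact_force"])
for th in (14,20,26,32,38,44):
  t=finger('o',th,.06,.019,-1,.184);print(th,row(t,A0-th+180,P,R))
```

```text
[ 0.58761612 -0.09927992  0.18663937] -113.10669936060353 [-6.83772025 12.76076618  4.63999054]
14 ([0.018, 0.005, 0.01], [-0.003, -0.004, 0.007])
20 ([0.018, -0.006, -0.032], [0.13, -0.004, 0.007])
26 ([0.018, -0.013, -0.075], [0.263, -0.004, 0.007])
32 ([0.018, -0.015, -0.119], [0.397, -0.003, 0.007])
38 ([0.018, -0.012, -0.163], [0.53, -0.003, 0.007])
44 ([0.018, -0.005, -0.207], [0.663, -0.003, 0.008])
```

Call:
send_rows([
  [[0.01, -0.006, -0.035], [0.12, 0, 0]],
  [[0.015, -0.013, -0.075], [0.26, 0, 0]],
  [[0.015, -0.015, -0.12], [0.39, 0, 0]],
  [[0.015, -0.012, -0.165], [0.53, 0, 0]],
  [[0.015, -0.005, -0.205], [0.66, 0, 0]],
])

```text
time_s: 12.95
tcp_pos: [0.6169, -0.11, 0.1863]
eef_rot: [-85.5, 89.6, 41.4]
contact_force: [-5.8, 6.8, 4.5]
gripper_width: 0.0008
```

Run:
```python
from h import *
P,R,s=cur();print(P,yawnow(R),s["contact_force"])
for th in (44,50,56,62,68,74,80):
  t=finger('o',th,.06,.019,-1,.184);print(th,row(t,A0-th+180,P,R))
```

```text
[ 0.61686217 -0.11003935  0.18633044] -143.10627696398973 [-5.7523361   6.81520293  4.52115386]
44 ([0.016, 0.005, -0.002], [-0.003, 0.001, 0.009])
50 ([0.016, -0.006, -0.044], [0.13, 0.001, 0.009])
56 ([0.016, -0.013, -0.088], [0.263, 0.002, 0.009])
62 ([0.016, -0.015, -0.132], [0.397, 0.002, 0.009])
68 ([0.016, -0.012, -0.175], [0.53, 0.003, 0.009])
74 ([0.015, -0.005, -0.219], [0.663, 0.003, 0.009])
80 ([0.015, 0.006, -0.261], [0.797, 0.004, 0.009])
```

Call:
send_rows([
  [[0.015, -0.006, -0.045], [0.12, 0, 0]],
  [[0.015, -0.013, -0.09], [0.26, 0, 0]],
  [[0.015, -0.015, -0.13], [0.39, 0, 0]],
  [[0.015, -0.012, -0.175], [0.53, 0, 0]],
  [[0.015, -0.005, -0.22], [0.66, 0, 0]],
])

```text
time_s: 13.45
tcp_pos: [0.6382, -0.1353, 0.1861]
eef_rot: [-52.5, 89.5, 44.4]
contact_force: [-6.3, 8.0, 4.8]
gripper_width: 0.0004
```

Run:
```python
from h import *
P,R,s=cur();print(P,yawnow(R),s["contact_force"])
for th in (74,78,82,84,86,88,90,92,94):
  t=finger('o',th,.06,.019,-1,.184);print(th,row(t,A0-th+180,P,R))
```

```text
[ 0.6381509  -0.13529317  0.1861363 ] -173.0942720149693 [-6.32942974  7.97023298  4.83367121]
74 ([0.014, 0.007, -0.003], [-0.003, 0.007, 0.009])
78 ([0.014, -0.001, -0.031], [0.086, 0.007, 0.009])
82 ([0.014, -0.007, -0.059], [0.175, 0.007, 0.008])
84 ([0.014, -0.009, -0.074], [0.219, 0.008, 0.008])
86 ([0.014, -0.011, -0.088], [0.263, 0.008, 0.008])
88 ([0.014, -0.012, -0.103], [0.308, 0.008, 0.008])
90 ([0.014, -0.013, -0.118], [0.352, 0.008, 0.008])
92 ([0.014, -0.013, -0.132], [0.397, 0.008, 0.008])
94 ([0.014, -0.013, -0.147], [0.441, 0.008, 0.008])
```

Call:
send_rows([
  [[0.014, -0.002, -0.035], [0.08, 0, 0]],
  [[0.014, -0.007, -0.06], [0.17, 0, 0]],
  [[0.014, -0.01, -0.085], [0.25, 0, 0]],
  [[0.014, -0.012, -0.105], [0.31, 0, 0]],
  [[0.014, -0.013, -0.12], [0.35, 0, 0]],
])

```text
time_s: 13.95
tcp_pos: [0.6435, -0.1519, 0.186]
eef_rot: [-36.4, 89.3, 44.6]
contact_force: [-3.6, 15.6, 6.6]
gripper_width: 0.0006
```

Call:
send_rows([
  [[0.01, 0, -0.01], [0, 0.01, 0]],
  [[0.01, 0, -0.015], [0, 0.01, 0]],
  [[0.01, 0, -0.02], [0, 0.01, 0]],
  [[0.01, 0, -0.025], [0, 0.01, 0]],
  [[0.01, 0, -0.03], [0, 0.01, 0]],
])

```text
time_s: 14.45
tcp_pos: [0.6437, -0.1521, 0.1858]
eef_rot: [-44.8, 89.4, 36.2]
contact_force: [-5.4, 25.9, 5.8]
gripper_width: 0.0004
```

Run:
```python
from h import *
P,R,s=cur();print(P,yawnow(R),s["contact_force"])
for th in (88,90,92,94):
  t=finger('o',th,.06,.019,-1,.184);print(th,row(t,A0-th+180,P,R))
```

```text
[ 0.64371402 -0.1521338   0.18582978] 171.00462232795482 [-5.43108088 25.8772544   5.78407469]
88 ([0.012, 0.014, 0.009], [-0.045, 0.009, 0.009])
90 ([0.012, 0.009, -0.004], [-0.001, 0.009, 0.009])
92 ([0.012, 0.005, -0.019], [0.043, 0.009, 0.009])
94 ([0.012, 0.002, -0.033], [0.088, 0.009, 0.009])
```

At the stop: 26 N and no further movement. I retreat, lift clear, then check.

Call:
send_rows([
  [[0, 0, 0.05], [0, 0, 0]],
  [[0, 0, 0.15], [0, 0, 0]],
  [[-0.1, 0, 0.15], [0, 0, 0]],
  [[-0.3, 0, 0.15], [0, 0, 0]],
  [[-0.5, 0, 0.15], [0, 0, 0]],
])

```text
time_s: 14.95
tcp_pos: [0.6473, -0.1303, 0.2625]
eef_rot: [-50.0, 89.5, 31.0]
contact_force: [0.9, -0.1, 0.2]
gripper_width: 0.0004
```

Call:
send_rows([
  [[-0.2, 0, 0], [0, 0, 0]],
  [[-0.4, 0, 0], [0, 0, 0]],
  [[-0.6, 0, 0], [0, 0, 0]],
  [[-0.6, 0, 0], [0, 0, 0]],
  [[-0.6, 0, 0], [0, 0, 0]],
])

```text
time_s: 15.45
tcp_pos: [0.6473, -0.1308, 0.3541]
eef_rot: [-58.2, 89.3, 22.8]
contact_force: [-0.3, -0.5, -0.6]
gripper_width: 0.0001
```

Run:
```python
from h import *
P,R,s=cur();print(P,s["contact_force"],s["time_s"],s["qd"].max())
for n in("scene","top"):
    p=r.capture(n);print(n);levers(p)
    for t in("element_mid","grease_mid","spanner_mid"):
        for q in r.find_in(p,t)[:1]: print(t,round(q["score"],2),np.round(q["uv"]),np.round(world(p,q["uv"]),3))
    cv2.imwrite(f"pics/{n}5.png",p["color"][:,:,::-1])
```

```text
[ 0.64728131 -0.13077694  0.35410552] [-0.28028302 -0.47750555 -0.64290698] 15.45 1.2031856520020587
scene
[285 186  27  16 237] c [0.482 0.044] [0.057 0.02 ] theta axis -0.3 theta stem {'b': 2.4}
[345 244  19  25 233] c [0.675 0.055] [0.018 0.059] theta axis 89.8 theta stem {'i': 90.4}
[237 284  17  28 249] c [ 0.637 -0.171] [0.018 0.059] theta axis 89.9 theta stem {'o': 90.5}
element_mid 0.61 [323. 233.] [0.543 0.068 0.081]
grease_mid 0.73 [446. 242.] [0.698 0.305 0.05 ]
spanner_mid 0.86 [123. 360.] [ 0.544 -0.431  0.004]
top
[398 202  10  14 117] c [ 0.641 -0.171] [0.019 0.03 ] theta axis 95.0 theta stem {'o': 89.6}
element_mid 0.6 [383. 273.] [ 0.507 -0.15   0.003]
spanner_mid 0.95 [489. 269.] [ 0.525 -0.419  0.002]
```

View pics/scene5.png

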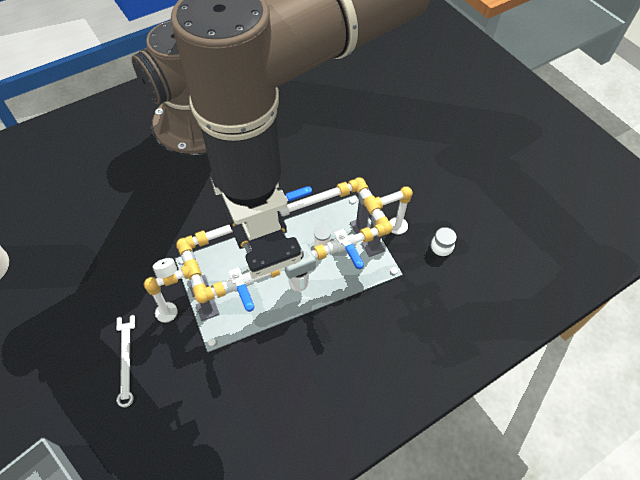

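The picture shows the bypass lever along its pipe (298,193) and both filter levers square across theirs (353,256 and 245,297). The jar, spanner and element are in place and the arm is clear, so I hand in.

```bash
python3 -c "
from h import *
print(r.close_job())"
```

```text
the job is handed in; nothing more can be done
None
```

The compressed-air line is on bypass and the job is handed in at about 15.5 s. With the fingers closed, I pushed the bypass lever open first, then pushed the inlet lever shut and then the outlet lever. I pushed each one until it stopped moving under about 20–26 N.

**Valve angles:** Measured by the line of each lever's sleeve, the scene camera puts the bypass at -0.3° (open is 0°), the inlet at 89.8° and the outlet at 89.9° (shut is 90°).

**Loose things:** The scene camera shows the spare element, the jar and the spanner within about 11 mm of their first readings, which is about how far the detector's own readings scatter. The arm was 0.35 m up and touching nothing at the end.

**Checks that disagreed:**
- **Bypass:** measuring from the sleeve's centre to the stem gave 2.4° instead of -0.3°. The sleeve's outline in the picture was the same as right after the bypass was opened, so I put this down to bias in the measured centre.
- **Outlet:** the arm partly hid the outlet lever in the last overhead view, so its sleeve line read 95°. The stem-based figure there was 89.6°.
- **Overhead view:** it also missed the bypass and inlet levers and the jar, and reported the spare element in the wrong place. The angles and positions above therefore rest on the scene camera.

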